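# Shim the rocking corner of the switch panel

## Robot

A 7-joint arm with a two-finger parallel gripper is mounted at the origin on the work surface. World frame = base frame: x ahead of the robot, y to its left, z up, the work surface at z = 0. Lengths are in mm, angles in rad, forces in N, time in s.
With the tool pointing down it reaches from about 425 to 925 mm from the base axis. Payload 6.8 kg.
Tool frame: the origin (TCP) lies midway between the tips of the shut fingers; the grasp point (between the pads) lies 19 mm behind it (pinch_z is the distance from the TCP to the grasp point, in mm); z points along the fingers, y is the line along which they close (so a half turn about z gives the same grasp; the last joint's range is limited). The gripper opens to 85 mm and grips with 20 to 120 N. Pads are 22 mm wide; open, the fingers measure 114 mm over their backs; the gripper's body (76 mm by 85 mm) begins 54 mm behind the grasp point. The pads swing forward as they close: fully open they stand 13 mm farther back than shut.
Start: joints at [1.091, 0.477, 0.022, 1.555, -0.011, 1.109, -0.083], TCP at [245.233, -628.894, 231.308] pointing down, gripper open.
Joint ranges: [-2.96, 2.96], [-0.34, 2.1], [-1.41, 1.46], [0.24, 2.44], [-1.37, 4.51], [0.17, 1.92], [-2.96, 2.96]. Speed limits (rad/s): [2.39, 2.39, 3.14, 3.14, 3.14, 3.14, 3.14].

## Interface

Orientations are given as a unit quaternion [w, x, y, z].
In Python, from plant import * gives the robot as it stands. Calls block until the motion is done:
- movep(position, orientation): joint-space move of the TCP to a pose.
- move_l(position, attitude=None, max_speed=150, contact_N=None): straight line of the TCP; attitude=None keeps the orientation; max_speed is the mean speed in mm/s. With contact_N (N) it stops when the force on the tool has changed by that much, and returns True; else False.
- move_joints(angles): joint-space move.
- release() and grasp(): open the fingers fully, or close them until they stop; the grip force is fixed at half the most.
- dwell(seconds).
- solve_ik(position, orientation): joint angles nearest the present ones, or None.
- observe(): the state.
- grab_frame(name): name is "scene" or "side" or "wrist"; returns the picture (480x640x3 uint8, red, green, blue); there is no depth.
- camera_model(name): a dict with "vertical_fov" (degrees; the focal length in pixels is half the picture's height over the tangent of half this angle, whatever the lens; pixels are square), "cx", "cy" (the principal point, pixels), "xyz" and "rotation" of the camera in the world. Camera axes: x right, y down, z forward; pixel columns grow to the right and rows downward; lengths in mm; the calibration is good to about 2 mm. A picture is of the moment at which its call begins: read the wrist's pose just before it. camera_model takes no time and is no camera call; for the wrist camera it gives the pose at the moment of the call.
A pose or a line that the arm cannot do raises IKError and nothing moves.
- close_job(): hands the job in; it is judged then, once.
The state is a dict: "time_s": time; "joints": joint angles; "joint_vel": joint speeds; "effort": joint torques, N m; "tcp_pos": TCP position; "tool_rot": TCP orientation; "contact_force": force on the tool from outside, world axes, zero at the start; "torque": the same for the moment, N m; "gripper_width": finger opening in mm; "finger_force": force on a finger pad.
Only numpy, scipy, OpenCV 4.12 (cv2) and the standard library are available. Lean on these libraries where they do the work, as an engineer would, in place of code of your own. Each camera call takes 0.05 s, during which the arm holds its last target. There are 200 camera calls.

## Task

One corner of the beech switch panel rocks. Press down on the bare wood of its corners with the fingertips, one after another, until you find the corner that gives, then push the round shim plug of that same corner fully down so that the panel stands firm and level. Leave the other three plugs standing up, do not lift or shift the panel, and leave the things around it alone; finish clear of everything.

Things in the scene. Friction and masses are not known exactly. Their poses are not given: they have to be found in the camera images.
- panel: Loose beech switch panel, 180 (its x) x 240 (its y) x 18 mm, about 1.2 kg, 22 mm apron below its edges, five black buttons (8 mm high) across the middle. Origin: centre of the board's underside, z up; top face 18 mm above it, 50 mm above the table. Rests level on a hidden centre block and four corner feet, one 5 mm short at a corner that varies. Four shim plugs pass through 32 mm holes in it.
- corner_near_right (a point): Point on the panel's top face, 14 mm in from both edges, at the corner near the robot, right (-x, -y of the panel): bare wood to press to test the corner. With 3 to 5 N here the rocking corner sinks about 6 mm (panel tilts about 0.06 rad) and comes back when let go; a firm corner stays.
- corner_near_left (a point): Point on the panel's top face, 14 mm in from both edges, at the corner near the robot, left (-x, +y): bare wood to press to test the corner. With 3 to 5 N here the rocking corner sinks about 6 mm (panel tilts about 0.06 rad) and comes back when let go; a firm corner stays.
- corner_far_right (a point): Point on the panel's top face, 14 mm in from both edges, at the corner far from the robot, right (+x, -y): bare wood to press to test the corner. With 3 to 5 N here the rocking corner sinks about 6 mm (panel tilts about 0.06 rad) and comes back when let go; a firm corner stays.
- corner_far_left (a point): Point on the panel's top face, 14 mm in from both edges, at the corner far from the robot, left (+x, +y): bare wood to press to test the corner. With 3 to 5 N here the rocking corner sinks about 6 mm (panel tilts about 0.06 rad) and comes back when let go; a firm corner stays.
- plug_near_right (a point): Point on the panel's top face on the axis of the shim plug of the corner near the robot, right (-x, -y of the panel), 48 mm (x) and 78 mm (y) from the panel's middle. The plug is a flat-topped aluminium cylinder, 28 mm across; its top is 12.5 to 14 mm above this point at the start, 1.5 mm above it when fully down.
- plug_near_left (a point): Point on the panel's top face on the axis of the shim plug of the corner near the robot, left (-x, +y), 48 mm (x) and 78 mm (y) from the panel's middle. The plug is a flat-topped aluminium cylinder, 28 mm across; its top is 12.5 to 14 mm above this point at the start, 1.5 mm above it when fully down.
- plug_far_right (a point): Point on the panel's top face on the axis of the shim plug of the corner far from the robot, right (+x, -y), 48 mm (x) and 78 mm (y) from the panel's middle. The plug is a flat-topped aluminium cylinder, 28 mm across; its top is 12.5 to 14 mm above this point at the start, 1.5 mm above it when fully down.
- plug_far_left (a point): Point on the panel's top face on the axis of the shim plug of the corner far from the robot, left (+x, +y), 48 mm (x) and 78 mm (y) from the panel's middle. The plug is a flat-topped aluminium cylinder, 28 mm across; its top is 12.5 to 14 mm above this point at the start, 1.5 mm above it when fully down.
- shim_1 (a joint): How far one of the four shim plugs is pressed down, m: 0 fully up, 0.0125 fully down on its stop; starts at 0 to 0.0015. It moves against about 10 N of friction and stays where left; pressing it raises a hidden collar under its own corner by 5 mm, filling the short foot's gap. At which corner this plug stands is drawn anew each time.
- shim_2 (a joint): How far one of the four shim plugs is pressed down, m: 0 fully up, 0.0125 fully down on its stop; starts at 0 to 0.0015. It moves against about 10 N of friction and stays where left; pressing it raises a hidden collar under its own corner by 5 mm, filling the short foot's gap. At which corner this plug stands is drawn anew each time.
- shim_3 (a joint): How far one of the four shim plugs is pressed down, m: 0 fully up, 0.0125 fully down on its stop; starts at 0 to 0.0015. It moves against about 10 N of friction and stays where left; pressing it raises a hidden collar under its own corner by 5 mm, filling the short foot's gap. At which corner this plug stands is drawn anew each time.
- shim_4 (a joint): How far one of the four shim plugs is pressed down, m: 0 fully up, 0.0125 fully down on its stop; starts at 0 to 0.0015. It moves against about 10 N of friction and stays where left; pressing it raises a hidden collar under its own corner by 5 mm, filling the short foot's gap. At which corner this plug stands is drawn anew each time.
- transformer: Bystander: black plastic transformer box, 120 x 160 x 70 mm, with a round grey knob on top (95 mm high in all). Origin at the centre of its underside.
- coaster: Bystander: round white ceramic coaster, 96 mm across, 8 mm high. Origin at the centre of its underside.
- gauge: Bystander: small steel track gauge, a bar 16 x 90 x 10 mm lying flat, long along its y. Origin at the centre of its underside.
- cradle: Bystander: blue hard-plastic locomotive cradle, 190 x 75 x 53 mm, long along its x. Origin at the centre of its underside.

How it is judged (in metres and radians):
On the way, in this order (a step that is already met when the one before it is completed fails the run):
1. the rocking corner is found: the panel visibly rocks (over 0.03 rad) under the fingers while all plugs are still up (angle between panel's own z axis and vertical above 0.03 rad and contact force between the fingers and panel above 0.5 N and value of joint each of shim_1, shim_2, shim_3, shim_4 below 0.004 m), for 0.05 s.
2. the shim plug of the rocking corner is pressed fully down (within 3 mm) (value of joint shim_1 above 0.0095 m and value of joint each of shim_2, shim_3, shim_4 below 0.004 m), for 0.2 s.
At the end, for the whole second after the job is handed in: The plug of the rocking corner (shim_1) is within 3 mm of fully down, the other three are pressed less than 4 mm, the panel lies level (within 0.015 rad), at rest and within 10 mm of where it was, and the bystanders are within 20 mm of where they were (all of step 2 and angle between panel's own z axis and vertical below 0.015 rad and distance of panel from where it was at the start of the episode below 0.01 m and linear speed of panel below 0.01 m/s and distance of each of transformer, coaster, gauge, cradle from where it was at the start of the episode below 0.02 m); the robot touches nothing.
It fails at once if the plug of a firm corner is pressed down by more than 4 mm (value of joint any of shim_2, shim_3, shim_4 above 0.004 m).
It fails at once if the panel is lifted or pushed away by more than 15 mm (distance of panel from where it was at the start of the episode above 0.015 m).
It fails at once if a bystander is moved by more than 20 mm (distance of any of transformer, coaster, gauge, cradle from where it was at the start of the episode above 0.02 m).
It also fails if it takes over 51 s, if anything falls off the work surface, if the arm or the gripper's body presses on something with over 40 N, if the wrist force passes 120 N, or if a joint passes its speed limit or range.

## Working session

There is one attempt and no reset: what is moved stays moved. The work goes in short steps, each a Python script; the robot and the scene stay as the last script left them, time stands still between calls to the robot, and variables do not carry over. Pictures are saved under pics/ and viewed, at most 10 in all, crops included, and the job is handed in when it is done.

```bash
mkdir -p pics; python3 - <<'E'
from plant import *
import cv2
for n in("scene","side"):
    cv2.imwrite(f"pics/{n}0.png",grab_frame(n)[:,:,::-1]); print(camera_model(n))
print(observe())
E
```

```text
{'vertical_fov': 51.330114215208134, 'cx': 320.08183741390906, 'cy': 243.2837937120974, 'xyz': array([1197.80876816,  -62.04780864,  940.61406592]), 'rotation': array([-0.24044423,  0.70493416,  0.63112325, -0.21665146])}
{'vertical_fov': 48.26570617297916, 'cx': 315.0412582189519, 'cy': 243.5185249324295, 'xyz': array([ 377.47344012, -710.75067284,  865.3578669 ]), 'rotation': array([-0.37326815,  0.92260872, -0.08730419,  0.04291878])}
{'time_s': 0.1, 'joints': array([ 1.09088042,  0.47770439,  0.02234839,  1.5563527 , -0.01149321,
        1.10934907, -0.0831173 ]), 'joint_vel': array([ 2.12207659e-03, -2.52533947e-03, -1.33243403e-03, -3.06462263e-03,
        1.12978673e-03,  1.79641665e-03, -1.37649568e-05]), 'effort': array([ 4.11268906e-03, -5.97756708e+01,  1.61312811e+00, -2.81953347e+01,
        1.26808818e-02,  5.07221834e-03, -5.36865571e-05]), 'tcp_pos': array([ 245.01611471, -628.37060041,  230.43177953]), 'tool_rot': array([-8.13435421e-04,  9.82768421e-01,  1.84839176e-01, -2.19799553e-04]), 'contact_force': array([ 0.83412841,  0.78388507, -0.42542269]), 'torque': array([-0.02917876, -0.01628465, -0.00814464]), 'finger_force': 0.0, 'gripper_width': 85.3513406948339}
```

View pics/scene0.png

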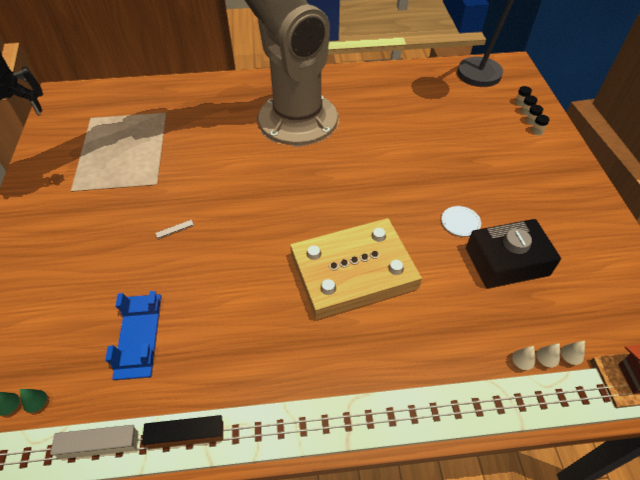

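View pics/side0.png

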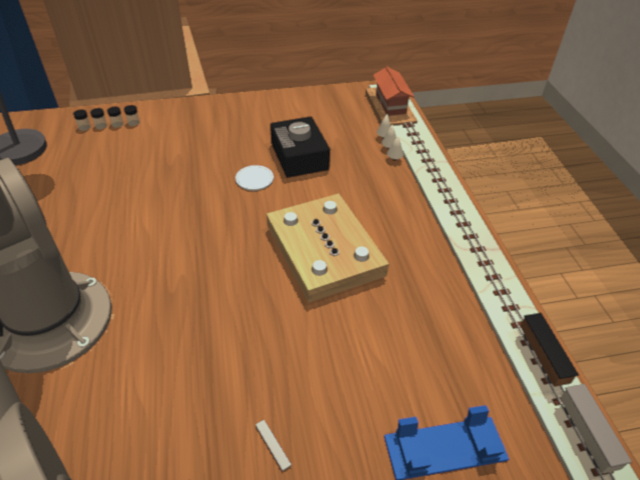

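The scene view shows the panel near (355,265) with plugs at about (314,252), (379,234), (397,267) and (329,286). The side view shows plugs at (291,218), (330,207), (362,254) and (320,267). The coaster and transformer lie on the +y side, clear of the panel, with the gauge and cradle at -y.

```bash
cat > h.py <<'E'
import numpy as np, cv2
from scipy.spatial.transform import Rotation as R
def quat(q): return R.from_quat([q[1],q[2],q[3],q[0]])
def ray(c,u,v,z,h=480):
    f=h/2/np.tan(np.radians(c["vertical_fov"])/2)
    d=quat(c["rotation"]).apply([(u-c["cx"])/f,(v-c["cy"])/f,1]); o=np.array(c["xyz"])
    return o+d*(z-o[2])/d[2]
def fit(P,Q): # planar P->Q rigid
    a,b=P.mean(0),Q.mean(0); U,S,V=np.linalg.svd((P-a).T@(Q-b)); r=(U@V).T
    if np.linalg.det(r)<0: V[-1]*=-1; r=(U@V).T
    return r,b-r@a
E
python3 - <<'E'
from plant import camera_model
from h import *
seeds={"scene":[(314,252),(379,234),(397,267),(329,286)],"side":[(320,267),(291,218),(330,207),(362,254)]}
M=np.array([(-48,-78),(-48,78),(48,78),(48,-78)])
for n,ss in seeds.items():
    im=cv2.imread(f"pics/{n}0.png"); hsv=cv2.cvtColor(im,cv2.COLOR_BGR2HSV)
    c=camera_model(n); Q=[]
    m=((hsv[...,1]<60)&(hsv[...,2]>185)).astype(np.uint8)
    k,l,st,ce=cv2.connectedComponentsWithStats(m)
    for s in ss:
        i=min(range(1,k),key=lambda i:np.hypot(*(ce[i]-s))+(99 if st[i,4]<30 else 0))
        p=ray(c,*ce[i],63); Q.append(p[:2]); print(n,ce[i].round(1),st[i],p.round(1))
    Q=np.array(Q); r,t=fit(M,Q); print(t,np.arctan2(r[1,0],r[0,0]),(M@r.T+t-Q).round(1).tolist())
E
```

```text
scene [313.3 249.9] [308 246  12   9  89] [538.4  -6.   63. ]
scene [378.8 232. ] [373 228  12   9  83] [504.4 146.2  63. ]
scene [396.4 264.5] [391 260  12  10  96] [597.3 167.5  63. ]
scene [327.8 284.2] [322 279  13  11 108] [631.1  14.9  63. ]
[567.80306588  80.63404983] 0.22010808524995384 [[-0.4, 0.1], [-0.5, 0.1], [0.3, -0.3], [0.6, 0.1]]
side [319.  264.5] [313 260  13  10 103] [535.4  -8.3  63. ]
side [290.1 215.6] [284 212  13   8  79] [501.4 144.5  63. ]
side [329.7 204.3] [324 201  12   8  76] [595.  165.6  63. ]
side [361.6 250.8] [355 247  14   9  95] [629.4  13.   63. ]
[565.30984788  78.70356559] 0.2209620067729181 [[0.2, 0.4], [-0.0, -0.2], [-0.0, -0.3], [-0.2, 0.1]]
```

Both views agree to within 2.5 mm: panel centre about (566.5, 79.7), yaw 0.2205. The plug spacing fits the model to under 1 mm. Next I'll probe the corners and stop at the one that gives.

```bash
cat >> h.py <<'E'
T=np.array([566.5,79.7]); YAW=0.2205
Q=[0,np.cos(YAW/2),np.sin(YAW/2),0]
def world(x,y): c,s=np.cos(YAW),np.sin(YAW); return T+[c*x-s*y,s*x+c*y]
E
python3 - <<'E'
from plant import *
from h import *
grasp()
C={"nr":(-1,-1),"fr":(1,-1),"fl":(1,1),"nl":(-1,1)}
first=True
for n,(a,b) in C.items():
    p=world(76*a,106*b)
    if first: movep([*p,120],Q); first=False
    else: move_l([*p,85],Q,max_speed=120)
    move_l([*p,60],max_speed=80); dwell(.2)
    f0=observe()["contact_force"][2]
    hit=move_l([*p,44.5],max_speed=15,contact_N=6); dwell(.25)
    o=observe(); print(n,hit,o["tcp_pos"].round(1),o["contact_force"][2]-f0,o["time_s"])
    if o["tcp_pos"][2]<47:
        cv2.imwrite("pics/rock.png",grab_frame("side")[:,:,::-1])
    move_l([*p,85],max_speed=80)
    if o["tcp_pos"][2]<47: break
print(observe()["time_s"])
E
```

```text
nr True [515.5 -40.4  50.1] 5.6253446992271305 5.25
fr False [664.1  -7.2  44.7] 4.1127786137527425 9.3583
10.0667
```

Far right sank to z=44.7 under 4.1 N, while near right held at 50.1 under 5.6 N, so the rocking corner is far right. I'll take a close look at its plug before pressing.

```bash
python3 - <<'E'
from plant import *
from h import *
p=world(48,-78)
move_l([*p,85],Q,max_speed=100)
move_l([*p,70],max_speed=60); dwell(.1)
a=grab_frame("side"); b=grab_frame("wrist")
cv2.imwrite("pics/pre.png",np.hstack([cv2.resize(a[170:320,240:420],(400,333)),cv2.resize(b,(400,333))])[:,:,::-1])
print(p,observe()["tcp_pos"])
E
```

```text
[630.39780267  14.08696156] [630.64670695  14.1030099   70.21064779]
```

View pics/pre.png

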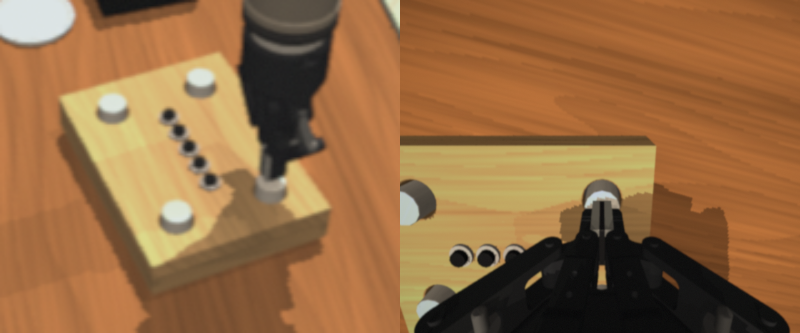

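The left half (side view) shows the fingertips directly over the far-right plug at about (270,185). The right half (wrist view) shows them centred on its top at about (602,200). Pressing now.

```bash
python3 - <<'E'
from plant import *
from h import *
p=world(48,-78)
f0=observe()["contact_force"][2]
hit=move_l([*p,49],max_speed=12,contact_N=28); dwell(.3)
o=observe(); print(hit,o["tcp_pos"].round(1),o["contact_force"][2]-f0,o["time_s"])
E
```

```text
False [630.5  14.1  51.5] 22.32795261268452 13.4167
```

The plug is on its stop: tip at 51.5 mm, exactly the fully-down height, with force at 22 N. I'll retreat and check.

```bash
python3 - <<'E'
from plant import *
from h import *
p=world(48,-78)
move_l([*p,110],max_speed=80); movep([480,-250,250],Q); dwell(.5)
cv2.imwrite("pics/end.png",cv2.resize(grab_frame("side")[170:320,240:420],(720,600))[:,:,::-1])
print(observe()["time_s"],observe()["tcp_pos"],observe()["contact_force"])
E
```

```text
16.15 [ 480.07345872 -249.92688609  249.96338288] [ 0.70240417 -0.44033064 -0.0587005 ]
```

View pics/end.png

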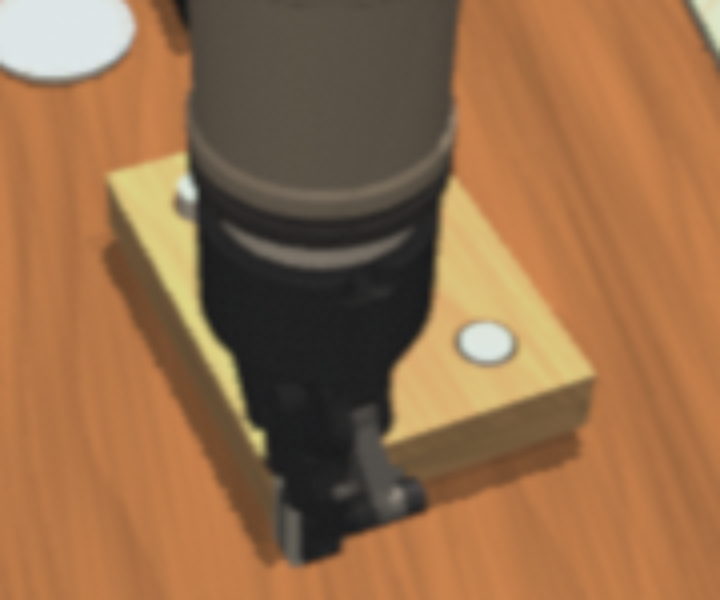

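The far-right plug at about (487,343) is flush with the wood, the panel is in place, and the arm is well clear above it (z=250). Handing in.

```bash
python3 -c "
from plant import *
print(close_job())"
```

```text
the job is handed in; nothing more can be done
None
```

The far-right corner was the one that rocked; I pressed its plug fully down, backed the arm clear and handed the job in at about 16 s, without testing the two left corners or getting a clear final view of the other three plugs.

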